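Snap the coffee tamper into its spring-jaw dock

ROBOT

A 7-joint arm with a two-finger parallel gripper is mounted at the origin on a cart in front of the work surface, level with it; the furniture and walls round the work are solid. World frame = base frame: x ahead of the robot, y to its left, z up, the work surface at z = 0. Lengths are in m, angles in rad, forces in N, time in s.
With the tool pointing down it reaches from about 0.4 to 0.85 m from the base axis. Payload 4.5 kg.
Tool frame: the origin (TCP) lies between the finger pads; the fingertips stand arm.finger_overhang ahead of it and the grasp point (between the pads) lies 6 mm ahead of it (arm.finger_overhang is the distance from the TCP to the fingertips, in m); z points along the fingers, y is the line along which they close (so a half turn about z gives the same grasp; the last joint's range is limited). The gripper opens to 85 mm and grips with 20 to 120 N. Pads are 22 mm wide; open, the fingers measure 114 mm over their backs; the gripper's body (76 mm by 85 mm) begins 54 mm behind the grasp point. The pads swing forward as they close: fully open they stand 13 mm farther back than shut.
Start: joints at [1.176, 0.689, -0.195, 1.565, 0.157, 0.902, -0.215], TCP at [0.26, -0.568, 0.256] pointing down, gripper open.
Joint ranges: [-3.01, 3.01], [-0.46, 2.08], [-1.47, 1.51], [0.13, 2.56], [-1, 4.14], [0.04, 2.09], [-2.66, 2.66]. Speed limits (rad/s): [2.57, 2.57, 3.14, 3.14, 3.14, 3.14, 3.14].

INTERFACE

Orientations are given as a 3x3 rotation matrix whose columns are the frame's x, y, z axes.
In Python, from rig import arm gives the robot as it stands.
- The arm moves only by the tool jog_arm, never from a script. Its argument "increments" is a list that holds one entry, the list of rows, each a list of 7 numbers: the shift along the world's x, y, z in mm, then the turn, a rotation vector about the world's x, y, z in rad, then the opening, from 0 (shut) to 1 (fully open). A call has 1 to 8 rows; each row is the pose to reach, as a shift and turn from the pose commanded when the call began; what a row does not reach only later rows make up. A row lasts 1/8 s, in which the tool goes at most 62.5 mm and 10.7 degrees, less where a joint would pass 70% of its speed; a pose out of reach is approached as far as the arm can. A call with a gripper value outside its range is refused whole. The fingers move at their own pace and stop on an object; "squeeze" is the grip in N (left out, the last holds). Time passes only in rows, so rows that repeat a pose let the fingers close. It gives the time, the measured TCP pose, the force and the opening at its end, in the units of the state.
- arm.get_state(): the state, without advancing time (a new reading comes with each control period).
- arm.camera(name): name is "scene" or "top"; returns the picture (384x512x3 uint8, red, green, blue); there is no depth.
- arm.camera_model(name): a dict with "mtx" (3x3 intrinsics, pixels), "R" (3x3) and "t" (3): a world point X has camera coordinates R X + t. Camera axes: x right, y down, z forward; pixel columns grow to the right and rows downward; lengths in m; the calibration is good to about 2 mm. A picture is of the moment at which its call begins. camera_model takes no time and is no camera call.
- arm.hand_in(): hands the job in, once; it reports no verdict.
The state is a dict: "time": time; "q": joint angles; "joint_velocities": joint speeds; "effort": joint torques, N m; "eef_pos": TCP position; "orientation": TCP orientation; "ft_force": force on the tool from outside, world axes, zero at the start; "torque": the same for the moment, N m; "opening": finger opening in m.
Only numpy, scipy, OpenCV 4.12 (cv2) and the standard library are available. Lean on these libraries where they do the work, as an engineer would, in place of code of your own. Each camera call takes 0.05 s, during which the arm holds its last target. There are 200 camera calls.

TASK

Pick up the coffee tamper that stands at the front of the worktop (not the one on the mat at the far end) by its wooden knob and push it straight down between the red jaws of the spring dock until its metal foot is fully home on the rubber seat and both jaws have snapped shut over the foot. Keep hold of the tamper until the jaws have closed on it, only then let go, and leave it standing upright in the dock.

Things in the scene. Friction and masses are not known exactly. Their poses are not given: they have to be found in the camera images.
- tamper: Coffee tamper, upright, round, 88 mm tall, 0.42 kg; at the worktop's front beside a red-lidded jar and a spice jar, in any order. Origin: centre of its underside, z up. Polished metal foot, 58 mm across up to 8 mm height, then a cone to a 21 mm neck at 32 mm. Pale wooden knob above: 38 mm across at 61 mm, widest (41 mm) at 72 mm, rounded top; grip it at 60 to 75 mm height.
- dock_seat (a point): Centre of the top of the dock's round black rubber seat, 12 mm above the worktop; the home tamper's origin lies here. z up; y along the fixed steel plate's long side (90 x 156 mm, may be turned), in which two red sprung jaws slide. Jaw lips, 12 to 18 mm above the seat, leave a 45 mm mouth when shut; from there sloping faces widen to 72 mm at 38 mm, the dock's top.
- jaw_a (a joint): Outward slide (m) of the red jaw on the seat's +y side: 0 shut on nothing, about 0.002 closed on the home tamper, 0.007 as the foot passes, stop 0.014. The foot itself spreads the jaws when pushed down with about 10 to 20 N (its weight is not enough); they spring shut over its cone in the last 4 mm before it is home.
- jaw_b (a joint): The same for the red jaw on the seat's -y side; positive is outward. The two jaws are geared together, so they open and close by the same amount and centre the foot between them.
There are look-alikes about, which are no part of the job. What is shaped like the tamper but blue or orange is not meant.

How it is judged:
By the outcome, as a careful person would: the job done as asked, in the order asked, and still so for the second after the job is handed in, with the robot touching nothing.
It also fails if it takes over 40 s, if anything falls off the work surface, if the arm or the gripper's body presses on something with over 40 N, if the wrist force passes 120 N, or if a joint passes its speed limit or range.

## Working session

There is one attempt and no reset: what is moved stays moved. The work goes in short steps, Python scripts to look and compute and a tool call to move; the robot and the scene stay as the last step left them, time stands still between calls to the robot, and variables do not carry over. Pictures are saved under pics/ and viewed, on a budget of 10 in all, crops included, one or two more only if the job needs it, and the job is handed in when it is done.

Besides the shell and the picture viewer there is one more tool, called after "Emit:" as name(argument=value, ...), one argument or row to a line, values as JSON. jog_arm: Moves the arm, as the interface text tells. Its arguments: {"type":"object","properties":{"increments":{"type":"array","items":{"type":"array","items":{"type":"array","items":{"type":"number"}}}},"squeeze":{"type":"number"}},"required":["increments"]}

```bash
mkdir -p pics; python3 - <<'E'
from rig import arm
import cv2,numpy as np
for n in("scene","top"):
    im=arm.camera(n); cv2.imwrite(f"pics/{n}0.png",cv2.resize(im[:,:,::-1],(800,600),interpolation=cv2.INTER_CUBIC))
    cv2.imwrite(f"pics/{n}0raw.png",im[:,:,::-1])
    m=arm.camera_model(n);print(n,{k:np.round(v,3).tolist() for k,v in m.items()}, 'C',-np.array(m['R']).T@np.array(m['t']))
s=arm.get_state();print(s['time'],s['eef_pos'],s['orientation'],s['ft_force'],s['opening'],arm.finger_overhang)
E
```

```text
scene {'mtx': [[380.399, 0.0, 255.25], [0.0, 380.399, 189.853], [0.0, 0.0, 1.0]], 'R': [[0.72, -0.694, -0.002], [-0.526, -0.544, -0.653], [0.452, 0.471, -0.757]], 't': [-0.342, 0.237, 0.689]} C [ 0.05969053 -0.43324788  0.67613046]
top {'mtx': [[394.836, 0.0, 253.025], [0.0, 394.836, 187.938], [0.0, 0.0, 1.0]], 'R': [[-0.008, -1.0, 0.0], [-0.984, 0.008, -0.179], [0.179, -0.002, -0.984]], 't': [-0.031, 0.442, 0.798]} C [ 0.29114283 -0.03312225  0.86425786]
0.1 [ 0.25960398 -0.56792518  0.25554074] [[ 9.09412533e-01  4.15894388e-01 -8.38108116e-04]
 [ 4.15895210e-01 -9.09411303e-01  1.50213951e-03]
 [-1.37453603e-04 -1.71462964e-03 -9.99998521e-01]] [-0.21800788  0.01606319 -0.00247917] 0.08535993873388535 0.025
```

View pics/scene0.png

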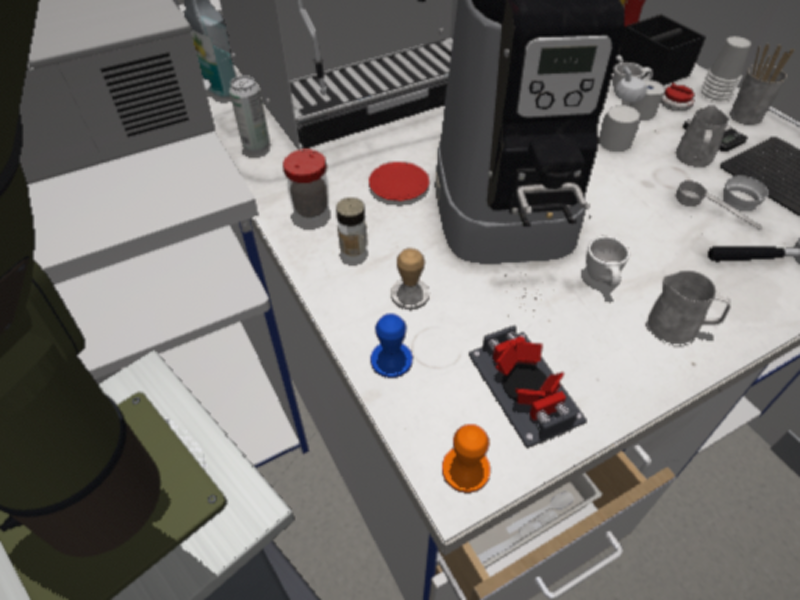

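View pics/top0.png

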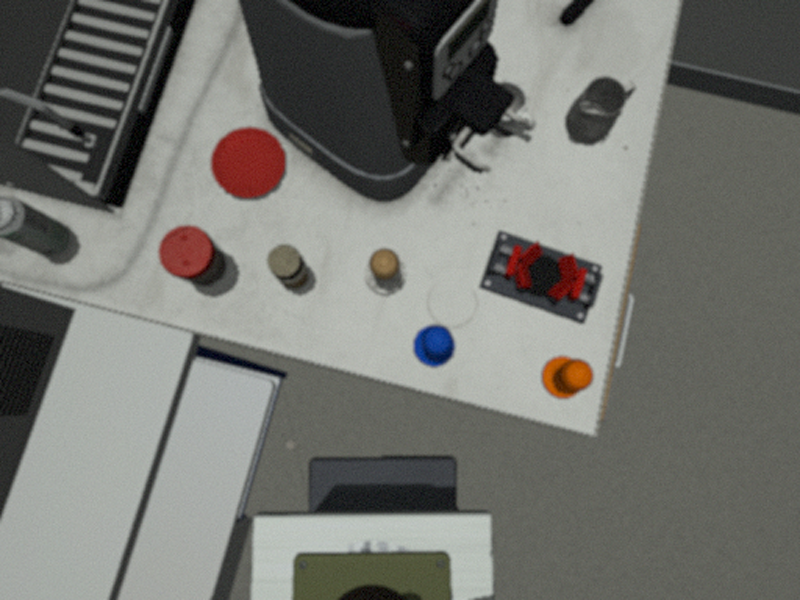

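Candidates in the scene view: the pale wooden knob on a metal foot at (410,275), blue at (390,345), orange at (468,455) and the spice jar at (351,228). I choose the wooden one, at (384,268) in the top view. The dock is at (525,385) in the scene view and (545,275) in the top view. I'll check both in one close crop.

```bash
python3 - <<'E'
import cv2,numpy as np
def c(n,x,y):
    im=cv2.imread(f"pics/{n}0raw.png")[y:y+60,x:x+80]
    return cv2.resize(im,(400,300),interpolation=cv2.INTER_CUBIC)
cv2.imwrite("pics/crops.png",np.vstack([np.hstack([c("scene",222,150),c("top",206,145)]),np.hstack([c("scene",296,212),c("top",308,147)])]))
E
```

```text
(no output)
```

View pics/crops.png

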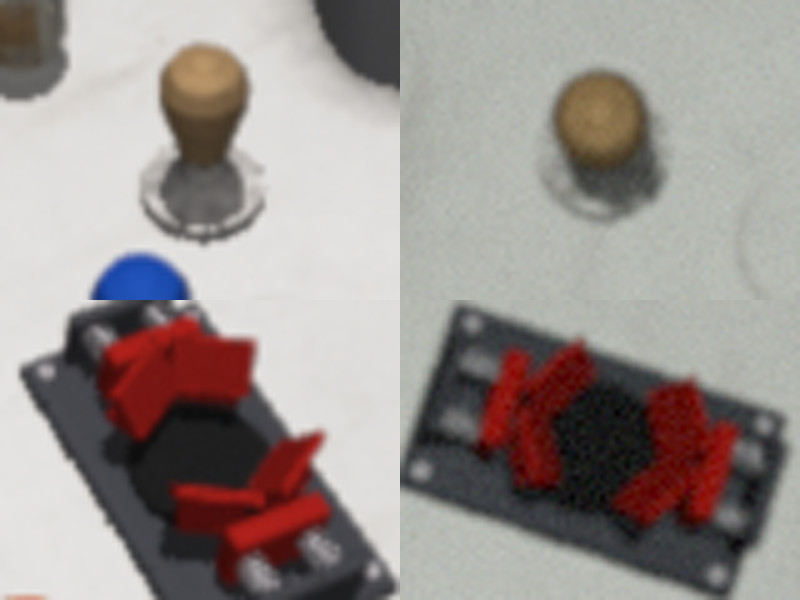

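The crop shows a pale wooden knob on a clear metal foot: knob centre at (205,86) in the scene tile and (600,116) in the top tile. Two diagonal plate screws appear in both views: scene tile (45,372) and (375,570), top tile (420,470) and (762,425). I'll triangulate these.

```bash
cat > h.py <<'E'
import numpy as np,cv2
from rig import arm
M={n:arm.camera_model(n) for n in("scene","top")}
P={n:np.array(m["mtx"])@np.c_[np.array(m["R"]),np.array(m["t"])] for n,m in M.items()}
def tri(a,b):
    X=cv2.triangulatePoints(P["scene"],P["top"],np.array(a,float).reshape(2,1),np.array(b,float).reshape(2,1)).ravel();X=X[:3]/X[3]
    r=[proj(n,X)-p for n,p in(("scene",a),("top",b))];return X,np.round(np.r_[r[0],r[1]],2)
def proj(n,X):
    u=P[n]@np.r_[X,1];return u[:2]/u[2]
def ray(n,p,z):
    m=M[n];R=np.array(m["R"]);C=-R.T@np.array(m["t"]);d=R.T@np.linalg.inv(np.array(m["mtx"]))@np.r_[p,1];return C+d*(z-C[2])/d[2]
E
python3 - <<'E'
from h import *
def s(o,x,y): return np.array([o[0]+x/5-.4,o[1]+y/5-.4])
T1,T2,D1,D2=(222,150),(206,145),(296,212),(308,147)
print('knob',*tri(s(T1,205,86),s(T2,200,117)))
print('foot z4',ray('scene',s(T1,202.5,193),.006),ray('top',s(T2,203,172),.006))
print('scrBL',*tri(s(D1,45,72),s(D2,20,170)))
print('scrTR',*tri(s(D1,375,270),s(D2,362,125)))
for z in(.006,.010,.012):
    p=[ray('top',s(D2,*q),z) for q in((72,23),(362,125),(20,170),(317,274))]
    c=np.mean(p,0);d=p[0]+p[2]-p[1]-p[3];print(z,c,np.degrees(np.arctan2(d[1],d[0]))-90,np.linalg.norm(d)/2,np.linalg.norm(p[0]-p[2]))
print('seat',*tri(s(D1,200,165),s(D2,195,150)))
E
```

```text
knob [ 0.47803048 -0.01991695  0.07213406] [-0.39  0.1   0.22 -0.33]
foot z4 [ 0.47495825 -0.02378748  0.006     ] [ 0.46783329 -0.01954524  0.006     ]
scrBL [ 0.46313068 -0.16452585  0.00813325] [-0.27  0.07  0.14 -0.21]
scrTR [ 0.48324509 -0.31785012  0.00854213] [-0.93  0.29  0.49 -0.64]
0.006 [ 0.4728152  -0.24140396  0.006     ] -20.452553040661044 0.13668917938421332 0.07194740084526878
0.01 [ 0.4719685  -0.24043324  0.01      ] -20.452553040661087 0.13605212525118793 0.07161208250276807
0.012 [ 0.47154515 -0.23994788  0.012     ] -20.452553040661044 0.13573359818467517 0.07144442333151757
seat [ 0.47060045 -0.24125587  0.01304976] [-0.32  0.09  0.17 -0.24]
```

Each check agrees with the given sizes:
- **Knob:** (0.478, -0.020), measured height 0.072, matching the given widest height.
- **Seat:** about (0.472, -0.241, 0.012). The plate is turned about -20°.

Moving over the tamper at height.

Emit:
jog_arm(
  increments=[
    [[12,30,0,0,0,0,1],[32,80,0,0,0,0,1],[54,135,-5,0,0,0,1],[76,190,-10,0,0,0,1],[98,245,-15,0,0,0,1],[120,300,-20,0,0,0,1],[142,355,-25,0,0,0,1],[164,410,-30,0,0,0,1]],
  ],
  squeeze=60,
)

```text
time: 1.1
eef_pos: [0.4244, -0.1567, 0.2261]
orientation: [[0.91, 0.416, 0.0], [0.416, -0.91, -0.0], [0.0, 0.0, -1.0]]
ft_force: [1.4, -0.3, -0.0]
opening: 0.0852
```

Emit:
jog_arm(
  increments=[
    [[20,50,0,0,0,0,1],[38,95,-10,0,0,0,1],[50,125,-30,0,0,0,1],[54,137,-50,0,0,0,1],[54,137,-70,0,0,0,1],[54,137,-81,0,0,0,1],[54,137,-81,0,0,0,1],[54,137,-81,0,0,0,1]],
  ],
)

```text
time: 2.1
eef_pos: [0.4782, -0.0217, 0.1458]
orientation: [[0.91, 0.415, 0.001], [0.415, -0.91, -0.0], [0.001, 0.0, -1.0]]
ft_force: [1.0, -1.2, -0.1]
opening: 0.0853
```

```bash
cat > v.py <<'E'
import sys
from h import *
o,*b=sys.argv[1:]; b=list(map(int,b))
def c(n,x,y):
    im=arm.camera(n)[:,:,::-1];cv2.imwrite(f"pics/{n}_{o}",im);return cv2.resize(im[y:y+75,x:x+80],None,fx=5,fy=5,interpolation=cv2.INTER_CUBIC)
cv2.imwrite("pics/"+o,np.hstack([c("scene",b[0],b[1]),c("top",b[2],b[3])]))
s=arm.get_state();print(s["time"],s["eef_pos"],s["ft_force"],s["opening"])
E
python3 v.py a.png 222 130 206 135
```

```text
2.2 [ 0.47829812 -0.02165867  0.14595765] [ 0.26993972 -0.1080686  -0.38330236] 0.08563986320979317
```

View pics/a.png

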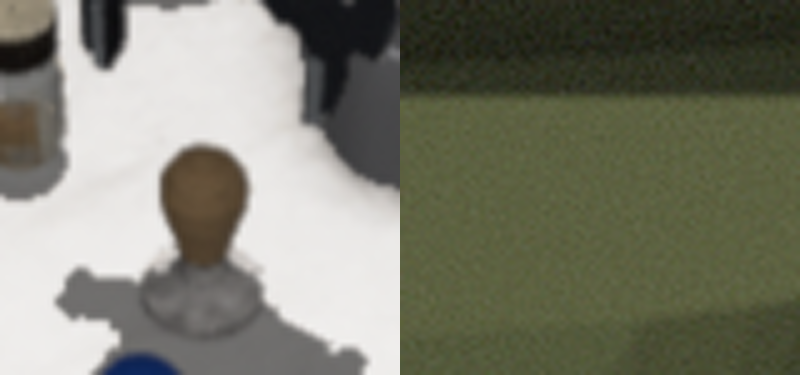

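The open fingers straddle the knob: fingertips at about (103,60) and (313,115) with a midpoint column of 208, against the knob at 205. The top view is blocked by the arm. Descending and gripping.

Emit:
jog_arm(
  increments=[
    [[0,2,-25,0,0,0,1],[0,2,-50,0,0,0,1],[0,2,-71,0,0,0,1],[0,2,-71,0,0,0,1],[0,2,-71,0,0,0,0.3],[0,2,-71,0,0,0,0.3],[0,2,-71,0,0,0,0.3],[0,2,-71,0,0,0,0.3]],
  ],
)

```text
time: 3.2
eef_pos: [0.4785, -0.0195, 0.0754]
orientation: [[0.91, 0.416, 0.002], [0.416, -0.91, -0.0], [0.002, 0.001, -1.0]]
ft_force: [0.4, 0.6, 8.0]
opening: 0.0372
```

Emit:
jog_arm(
  increments=[
    [[0,0,0,0,0,0,0.3],[0,0,0,0,0,0,0.3],[0,0,15,0,0,0,0.3],[0,0,40,0,0,0,0.3],[0,0,70,0,0,0,0.3],[0,0,80,0,0,0,0.3],[0,0,80,0,0,0,0.3]],
  ],
  squeeze=80,
)

```text
time: 4.08
eef_pos: [0.478, -0.0195, 0.1548]
orientation: [[0.909, 0.416, 0.001], [0.416, -0.909, 0.0], [0.001, 0.0, -1.0]]
ft_force: [-0.4, 0.1, -4.3]
opening: 0.0365
```

```bash
python3 v.py b.png 222 90 206 135
```

```text
4.175 [ 0.47733702 -0.0194348   0.15370037] [-0.14278884 -0.13097144 -3.54171577] 0.03651556323721487
```

View pics/b.png

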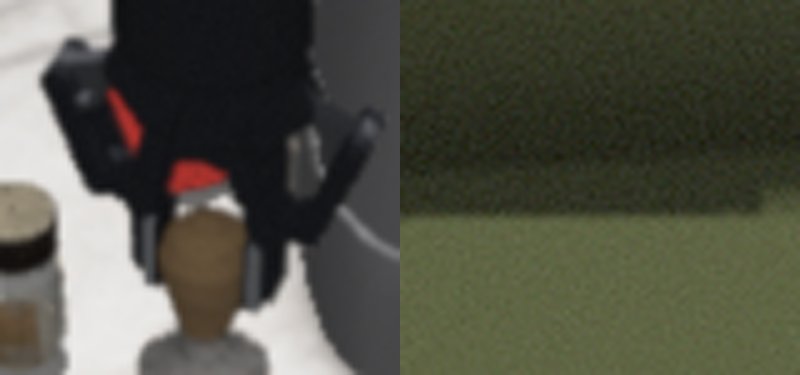

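The tamper hangs upright, with its knob between the pads at (160–248, 210–300) and a wrist force of about 4 N, matching 0.42 kg. Carrying it over the dock.

Emit:
jog_arm(
  increments=[
    [[0,-12,10,0,0,0,0.3],[-1,-45,20,0,0,0,0.3],[-2,-85,20,0,0,0,0.3],[-3,-125,20,0,0,0,0.3],[-4,-165,20,0,0,0,0.3],[-5,-200,20,0,0,0,0.3],[-6,-217,20,0,0,0,0.3],[-6,-221,20,0,0,0,0.3]],
  ],
)

```text
time: 5.18
eef_pos: [0.4712, -0.2413, 0.1741]
orientation: [[0.91, 0.414, -0.001], [0.414, -0.91, 0.0], [-0.001, -0.0, -1.0]]
ft_force: [0.3, 0.6, -3.8]
opening: 0.0368
```

Emit:
jog_arm(
  increments=[
    [[0,0,0,0,0,0,0.3],[0,0,-20,0,0,0,0.3],[0,0,-30,0,0,0,0.3],[0,0,-30,0,0,0,0.3],[0,0,-30,0,0,0,0.3]],
  ],
)

```text
time: 5.8
eef_pos: [0.4723, -0.2401, 0.1447]
orientation: [[0.909, 0.416, 0.001], [0.416, -0.909, -0.0], [0.001, 0.0, -1.0]]
ft_force: [0.4, 0.4, -4.2]
opening: 0.0367
```

```bash
python3 v.py c.png 296 190 308 130; python3 -c "
from h import *
o=np.array([296,190])
for z in(.07,.0,):
  pass
p=arm.get_state()['eef_pos']
for dz in(-.075,-.067,-.003,.013):
  X=np.array([p[0],p[1],p[2]+dz]);print(dz,(proj('scene',X)-o+.4)*5)
print((proj('scene',[.472,-.241,.012])-o+.4)*5)"
```

```text
5.9 [ 0.47232779 -0.24041179  0.14484892] [-0.42682434  0.02674503 -3.83708528] 0.03621099858617144
-0.075 [222.55508041 191.72876658]
-0.067 [226.03715756 179.70569904]
-0.003 [256.1205826  75.8323396]
0.013 [264.32152405  47.51577197]
[199.62316256 274.46361291]
```

View pics/c.png

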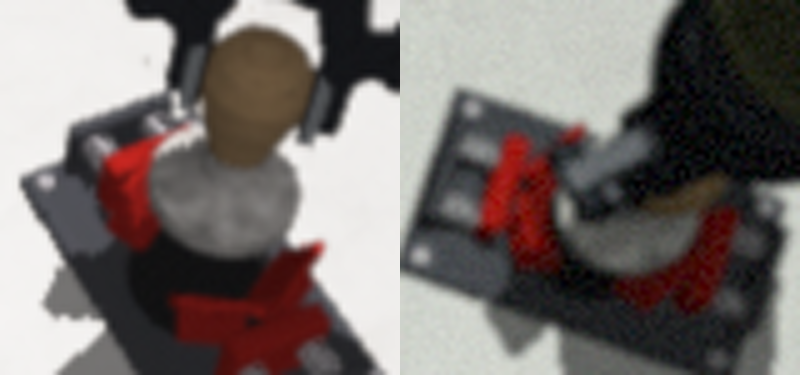

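The foot hangs over the seat between the jaws: scene tile columns 149–300, lower rim at row 257; top tile left edge about 553, lower rim at about 275. I'll compare that with the expected silhouette.

```bash
python3 - <<'E'
from h import *
from scipy.optimize import least_squares
a=np.linspace(0,2*np.pi,180)
def ext(X):
    r=[]
    for n,o in(("scene",(296,190)),("top",(308,130))):
        q=np.array([(proj(n,X+[.029*np.cos(t),.029*np.sin(t),z])-o+.4)*5 for z in(0,.008) for t in a])
        r+=[q[:,0].min(),q[:,0].max(),q[:,1].max()]
    return np.array(r)
p=np.array([.4723,-.2403,.0697]);print(ext(p))
obs=np.array([149,300,257,153,302,275-0])
f=least_squares(lambda X:(ext(X)-obs)[[0,1,2,3,5]],p,diff_step=1e-3);print(f.x,f.fun)
E
```

```text
[146.80100711 302.32566698 255.03378041 155.09269319 301.35049907
 270.24166487]
[ 0.47160893 -0.24035661  0.06857929] [-3.61229637  0.78026943  0.83655123  1.72855653 -2.58746479]
```

The fit agrees within about 1 mm, so I'm pushing down in stages.

Emit:
jog_arm(
  increments=[
    [[0,0,-12,0,0,0,0.3],[0,0,-22,0,0,0,0.3],[0,0,-28,0,0,0,0.3],[0,0,-32,0,0,0,0.3],[0,0,-35,0,0,0,0.3],[0,0,-37,0,0,0,0.3]],
  ],
  squeeze=100,
)

```text
time: 6.65
eef_pos: [0.4732, -0.2411, 0.1081]
orientation: [[0.91, 0.416, 0.003], [0.416, -0.91, -0.001], [0.002, 0.003, -1.0]]
ft_force: [0.8, -0.6, 6.4]
opening: 0.0362
```

Emit:
jog_arm(
  increments=[
    [[0,0,-4,0,0,0,0.3],[0,0,-8,0,0,0,0.3],[0,0,-12,0,0,0,0.3],[0,0,-15,0,0,0,0.3],[0,0,-18,0,0,0,0.3],[0,0,-20,0,0,0,0.3],[0,0,-20,0,0,0,0.3]],
  ],
)

```text
time: 7.52
eef_pos: [0.4716, -0.2402, 0.0877]
orientation: [[0.909, 0.416, -0.0], [0.416, -0.909, -0.0], [-0.0, -0.0, -1.0]]
ft_force: [0.6, -0.4, 4.8]
opening: 0.0366
```

Force is low and the height is about 1 mm above home. I'll press a little further to confirm the seat.

Emit:
jog_arm(
  increments=[
    [[0,0,-1,0,0,0,0.3],[0,0,-2,0,0,0,0.3],[0,0,-3,0,0,0,0.3],[0,0,-3,0,0,0,0.3]],
  ],
)

```text
time: 8.02
eef_pos: [0.4717, -0.24, 0.0875]
orientation: [[0.909, 0.416, 0.001], [0.416, -0.909, -0.001], [0.0, 0.001, -1.0]]
ft_force: [-5.2, 2.6, 31.6]
opening: 0.0365
```

```bash
python3 v.py d.png 296 190 308 130
```

```text
8.125 [ 0.47166514 -0.23996761  0.08745591] [-5.35886758  3.68136493 31.94121278] 0.03639281165471817
```

View pics/d.png

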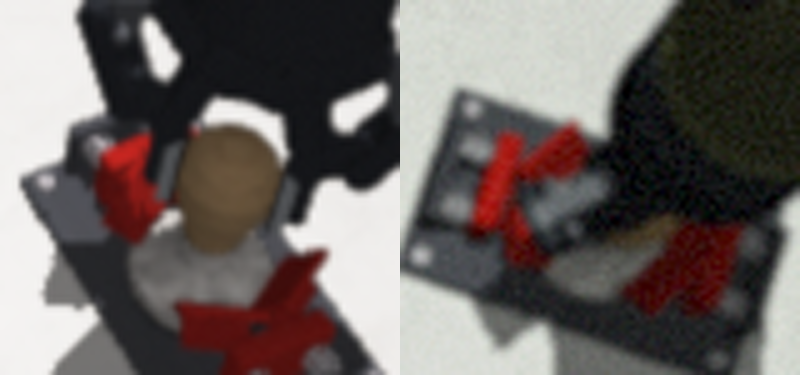

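The knob now sits low and the foot lies between the jaws (scene tile left edge about 127). The push ended at a hard stop of about 32 N at the expected home height. I'll measure the jaw shift numerically against the earlier pictures.

```bash
cat > jaw.py <<'E'
import sys
from h import *
tag=sys.argv[1]
ydir=np.array([np.cos(np.radians(69.5)),np.sin(np.radians(69.5)),0])
S=np.array([.472,-.241,.012])
def red(f):
    i=cv2.imread(f).astype(int);return ((i[:,:,2]-np.maximum(i[:,:,1],i[:,:,0])).clip(0,255)).astype(np.float32)
# template matching, subpixel by 8x upsampling; boxes = outer red blocks
for nm,n,(x,y,w,h) in(("a top","top",(322,153,12,24)),("b top","top",(367,164,14,20)),("b scene","scene",(329,248,36,26))):
    A=cv2.resize(red(f"pics/{n}0raw.png")[y:y+h,x:x+w],None,fx=8,fy=8,interpolation=cv2.INTER_CUBIC)
    m=7;B=cv2.resize(red(f"pics/{n}_{tag}.png")[y-m:y+h+m,x-m:x+w+m],None,fx=8,fy=8,interpolation=cv2.INTER_CUBIC)
    _,v,_,l=cv2.minMaxLoc(cv2.matchTemplate(B,A,cv2.TM_CCOEFF_NORMED))
    d=np.array(l)/8-m
    s=1 if nm[0]=="a" else -1;c=S+s*.05*ydir+[0,0,.025]
    J=(proj(n,c+s*.001*ydir)-proj(n,c))
    print(nm,"shift px",d,"corr %.2f"%v,"outward mm %.2f"%(d@J/(J@J)))
E
for t in c d; do python3 jaw.py $t; done
python3 - <<'E'
from h import *
a=np.linspace(0,2*np.pi,180)
for z in(.012,.015,.018):
    q=np.array([(proj("scene",np.array([.4715,-.240,z])+[.029*np.cos(t),.029*np.sin(t),h])-(296,190)+.4)*5 for h in(0,.008) for t in a]);print(z,q.min(0),q.max(0))
E
```

```text
a top shift px [0. 0.] corr 1.00 outward mm 0.00
b top shift px [0.25 0.  ] corr 0.93 outward mm 0.50
b scene shift px [-0.125  0.5  ] corr 0.94 outward mm 0.68
a top shift px [-1.625 -0.125] corr 0.96 outward mm 3.36
b top shift px [0.5   3.625] corr 0.93 outward mm 3.52
b scene shift px [0.875 1.875] corr 0.94 outward mm 4.04
0.012 [125.78135137 204.07285947] [272.21203152 335.33174828]
0.015 [126.72197261 199.94341733] [273.59900725 331.4220731 ]
0.018 [127.66808625 195.79018159] [274.99420107 327.48892343]
```

The jaws read about 3.4 mm, past the 7 mm spread but more than the 2 mm expected when closed. I'll press a little harder to make sure the tamper is fully home.

Emit:
jog_arm(
  increments=[
    [[0,0,-1,0,0,0,0.3],[0,0,-2,0,0,0,0.3],[0,0,-3,0,0,0,0.3],[0,0,-3,0,0,0,0.3]],
  ],
)

```text
time: 8.62
eef_pos: [0.4716, -0.2399, 0.0872]
orientation: [[0.909, 0.416, 0.002], [0.416, -0.909, -0.002], [0.001, 0.002, -1.0]]
ft_force: [-9.1, 5.1, 60.1]
opening: 0.0364
```

```bash
python3 v.py e.png 296 190 308 130;  python3 jaw.py e;  python3 - <<'E'
from h import *
# knob slip in grip: register knob between b.. c and d/e
def g(t): return cv2.imread(f"pics/scene_{t}.png",0).astype(np.float32)
x,y,w,h=335,193,26,26
for t,z in(("d",.0875),("e",arm.get_state()["eef_pos"][2])):
    A=cv2.resize(g("c")[y:y+h,x:x+w],None,fx=8,fy=8,interpolation=cv2.INTER_CUBIC)
    B=cv2.resize(g(t)[180:260,310:380],None,fx=8,fy=8,interpolation=cv2.INTER_CUBIC)
    _,v,_,l=cv2.minMaxLoc(cv2.matchTemplate(B,A,cv2.TM_CCOEFF_NORMED))
    d=np.array(l)/8+[310,180]-[x,y]
    e=proj("scene",[.4717,-.240,z-.004])-proj("scene",[.4723,-.2404,.1448-.004])
    print(t,"obs",d,"pred",e,v,"px/mm",proj("scene",[.4717,-.24,.084])-proj("scene",[.4717,-.24,.085]))
E
```

```text
8.725 [ 0.47164696 -0.23985793  0.08722182] [-9.40562589  6.38643215 60.16037091] 0.03631716697621166
a top shift px [-1.625 -0.25 ] corr 0.95 outward mm 3.45
b top shift px [0.5   3.625] corr 0.93 outward mm 3.52
b scene shift px [0.875 1.875] corr 0.94 outward mm 4.04
d obs [-6.375 19.5  ] pred [-5.77330332 18.74280052] 0.8211687207221985 px/mm [-0.08861511  0.30726759]
e obs [-6.5 19.5] pred [-5.7978961  18.82807452] 0.8230322003364563 px/mm [-0.08861511  0.30726759]
```

The tamper is on a hard stop. An extra 28 N moved it only 0.3 mm, the jaws did not move, and the knob has not slipped up in the grip. I'll unload the press, keep hold and re-check the jaws before letting go.

Emit:
jog_arm(
  increments=[
    [[0,0,2,0,0,0,0.3],[0,0,4,0,0,0,0.3],[0,0,5,0,0,0,0.3],[0,0,5,0,0,0,0.3]],
  ],
)

```text
time: 9.22
eef_pos: [0.4717, -0.2401, 0.0876]
orientation: [[0.909, 0.416, 0.0], [0.416, -0.909, -0.0], [0.0, 0.0, -1.0]]
ft_force: [-1.4, 0.3, 14.1]
opening: 0.0364
```

```bash
python3 v.py f.png 296 190 308 130;  python3 jaw.py f
```

```text
9.325 [ 0.47161696 -0.24007159  0.08760105] [-1.48399893  0.07051854 12.90359203] 0.03654681085389372
a top shift px [-1.625 -0.125] corr 0.96 outward mm 3.36
b top shift px [0.5 3.5] corr 0.93 outward mm 3.43
b scene shift px [0.875 1.875] corr 0.94 outward mm 4.04
```

View pics/f.png

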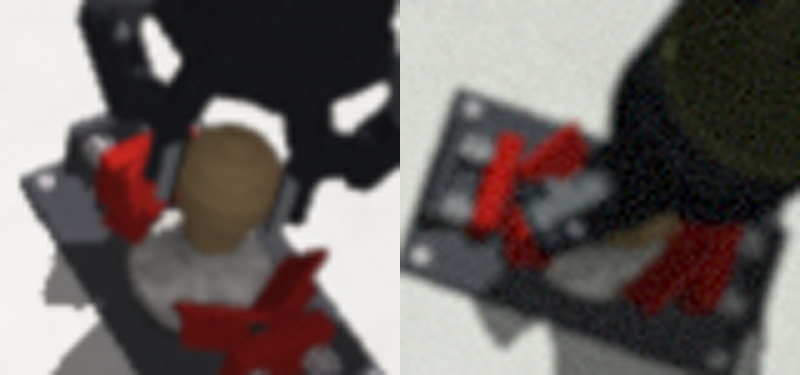

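The jaws sit over the foot's cone at a steady reading of about 3.4 mm. The scene tile shows the lower jaw's lips crossing the foot at (180–325, 255–345). While still holding, I'll ease off the last load and nudge slightly along the dock's short axis, in case off-centring is holding the jaws wide.

Emit:
jog_arm(
  increments=[
    [[0,0,1,0,0,0,0.3],[-1,0.4,1,0,0,0,0.3],[-2,0.8,1,0,0,0,0.3],[-2,0.8,1,0,0,0,0.3]],
  ],
)

```text
time: 9.82
eef_pos: [0.4712, -0.24, 0.0876]
orientation: [[0.909, 0.416, 0.003], [0.416, -0.909, -0.001], [0.002, 0.002, -1.0]]
ft_force: [3.6, -1.4, 4.7]
opening: 0.0361
```

```bash
python3 v.py g.png 296 190 308 130;  python3 jaw.py g
```

```text
9.925 [ 0.47116279 -0.24004899  0.08767157] [ 3.31525889 -1.8532101   5.52990015] 0.036078603123115185
a top shift px [-1.5  -0.25] corr 0.96 outward mm 3.20
b top shift px [0.25  4.125] corr 0.93 outward mm 3.37
b scene shift px [0.875 1.875] corr 0.94 outward mm 4.04
```

Emit:
jog_arm(
  increments=[
    [[1,-0.4,0,0,0,0,0.3],[2,-0.8,0,0,0,0,0.3],[2,-0.8,0,0,0,0,0.3]],
  ],
)

```text
time: 10.3
eef_pos: [0.4715, -0.2401, 0.0877]
orientation: [[0.909, 0.416, -0.001], [0.416, -0.909, 0.0], [-0.001, -0.001, -1.0]]
ft_force: [0.2, 0.6, 10.2]
opening: 0.0364
```

The nudge changed nothing and the jaws hold the foot. The tamper is home, so I'm letting go and retreating straight up.

Emit:
jog_arm(
  increments=[
    [[0,0,0,0,0,0,0.6],[0,0,0,0,0,0,0.8],[0,0,0,0,0,0,1],[0,0,0,0,0,0,1],[0,0,0,0,0,0,1],[0,0,20,0,0,0,1],[0,0,60,0,0,0,1],[0,0,110,0,0,0,1]],
  ],
)

```text
time: 11.3
eef_pos: [0.4712, -0.2401, 0.1978]
orientation: [[0.909, 0.416, -0.002], [0.416, -0.909, 0.001], [-0.002, -0.002, -1.0]]
ft_force: [0.9, -0.1, 0.5]
opening: 0.0853
```

Emit:
jog_arm(
  increments=[
    [[0,0,30,0,0,0,1],[-10,-40,50,0,0,0,1],[-30,-95,60,0,0,0,1],[-50,-150,60,0,0,0,1],[-70,-205,60,0,0,0,1],[-80,-235,60,0,0,0,1],[-85,-250,60,0,0,0,1],[-85,-250,60,0,0,0,1]],
  ],
)

```text
time: 12.3
eef_pos: [0.3867, -0.4904, 0.257]
orientation: [[0.91, 0.415, -0.0], [0.415, -0.91, 0.001], [0.0, -0.001, -1.0]]
ft_force: [0.5, 1.1, 0.6]
opening: 0.0851
```

```bash
python3 v.py i.png 296 200 308 130;  python3 jaw.py i
```

```text
12.4 [ 0.38817929 -0.48833759  0.25721344] [0.17003197 0.15439762 0.34072501] 0.08549917456983362
a top shift px [-1.125 -0.5  ] corr 1.00 outward mm 2.62
b top shift px [1.25 0.25] corr 1.00 outward mm 2.66
b scene shift px [0.75  1.125] corr 1.00 outward mm 2.67
```

View pics/i.png

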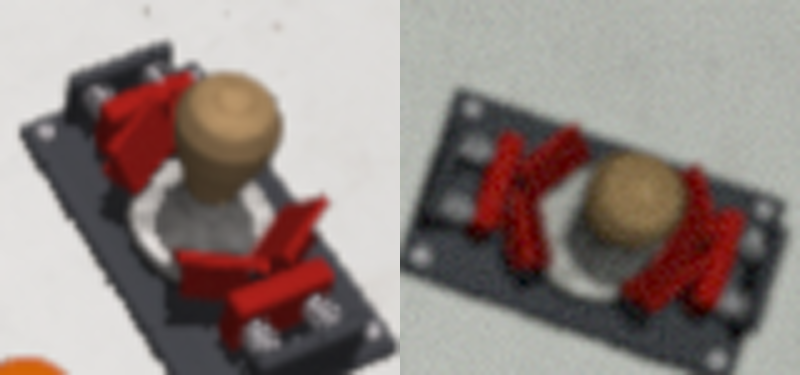

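The tamper stands upright between the jaws: knob at (229,118) in the scene tile and (635,199) in the top tile, with both lips over the foot. With the shadows gone, both jaws read a clean 2.65 mm with correlation 1.00. One last check of height, then hand in.

```bash
python3 - <<'E'
from h import *
print(tri(np.array([296+229/5-.4,200+118/5-.4]),np.array([308+235/5-.4,130+199/5-.4])))
print(arm.hand_in())
E
```

```text
(array([ 0.4700608 , -0.24032507,  0.08707802]), array([-0.55,  0.17,  0.3 , -0.4 ]))
the job is handed in; nothing more can be done
None
```

I gripped the wooden-knobbed tamper from the front of the worktop, pushed it down into the spring dock and held it while the jaws closed. I then let go, moved the arm clear and handed in at about 12.4 s.

**Last checks:**
- **Seating:** the foot stopped hard at the expected home height (foot origin about 12 mm above the worktop). An extra 28 N, up to 60 N at the wrist, moved the TCP only 0.3 mm.
- **Jaws:** after release both measured the same, 2.65 mm outward. They are closed over the cone, far from the 7 mm of a passing foot.
- **Upright and in place:** the final picture shows the tamper standing upright between the jaws. Its knob measured at (0.470, -0.240, 0.087), where about 0.084 in height was expected; my pixel reading could account for the 3 mm.

**Checks that disagreed:**
- While I was still holding the tamper, in the arm's shadow, the jaws read 3.2–4.0 mm. That is more than the roughly 2 mm stated for closed jaws.
- The clean final reading of 2.65 mm is also slightly above 2 mm.

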